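Tip a battery pack into its charging dock

ROBOT

A 6-joint arm with a two-finger parallel gripper is mounted at the origin on a cart in front of the work surface, level with it; the furniture and walls round the work are solid. World frame = base frame: x ahead of the robot, y to its left, z up, the work surface at z = 0. Lengths are in mm, angles in rad, forces in N, time in s.
With the tool pointing down it reaches from about 425 to 950 mm from the base axis. Payload 14.7 kg.
Tool frame: the origin (TCP) lies midway between the tips of the shut fingers; the grasp point (between the pads) lies 19 mm behind it; z points along the fingers, y is the line along which they close (so a half turn about z gives the same grasp; the last joint's range is limited). The gripper opens to 85 mm and grips with 20 to 120 N. Pads are 22 mm wide; open, the fingers measure 114 mm over their backs; the gripper's body (76 mm by 85 mm) begins 54 mm behind the grasp point. The pads swing forward as they close: fully open they stand 13 mm farther back than shut.
Start: joints at [-0.047, 0.48, 1.596, -0, 1.065, -0.047], TCP at [649.994, 0.021, 231.297] pointing down, gripper open.
Joint ranges: [-2.75, 2.75], [-0.82, 2.05], [0.23, 2.67], [-1.56, 4.7], [0.09, 2.69], [-2.92, 2.92]. Speed limits (rad/s): [1.89, 1.89, 2.39, 3.01, 3.01, 3.01].

INTERFACE

Orientations are given as a rotation vector (axis times angle).
In Python, from cell import ctrl, planner, sensors, cams gives the robot as it stands. Calls block until the motion is done:
- ctrl.move_ptp(position, orientation): joint-space move of the TCP to a pose.
- ctrl.servo_line(position, feed=150, rotation=None): straight line of the TCP; rotation=None keeps the orientation; feed is the mean speed in mm/s.
- ctrl.move_joints(angles): joint-space move.
- ctrl.gripper_to(opening, newtons=None): finger opening in mm; newtons is the grip in N (None keeps the last); returns when the fingers have stopped.
- ctrl.sleep(seconds).
- planner.ik(position, orientation): joint angles nearest the present ones, or None.
- sensors.read_state(): the state.
- cams.snapshot(name): name is "scene" or "side" or "wrist"; returns the picture (400x640x3 uint8, blue, green, red); there is no depth.
- cams.camera_info(name): a dict with "fx", "fy", "cx", "cy" (pixels), "view" (4x4, takes a point from world to camera coordinates). Camera axes: x right, y up, looking along -z (the intrinsics and any distortion apply to the point x, -y, -z); pixel columns grow to the right and rows downward; lengths in mm; the calibration is good to about 2 mm. A picture is of the moment at which its call begins: read the wrist's pose just before it. camera_info takes no time and is no camera call; for the wrist camera it gives the pose at the moment of the call.
A pose or a line that the arm cannot do raises ctrl.MotionError and nothing moves.
- ctrl.hand_in(): hands the job in; it is judged then, once.
The state is a dict: "clock": time; "joint_pos": joint angles; "joint_vel": joint speeds; "tau": joint torques, N m; "tcp_pos": TCP position; "tcp_rot": TCP orientation; "wrist_force": force on the tool from outside, world axes, zero at the start; "ft_torque": the same for the moment, N m; "width": finger opening in mm; "grip_force": force on a finger pad.
Only numpy, scipy, OpenCV 4.12 (cv2) and the standard library are available. Lean on these libraries where they do the work, as an engineer would, in place of code of your own. Each camera call takes 0.05 s, during which the arm holds its last target. There are 200 camera calls.

TASK

Put the standing battery pack on charge without picking it up: slide it upright along the worktop until its foot is against the low front edge of the charging dock, push it high up so that it tips over that edge and lies flat on the dock's pad between the side guides, then slide it along the pad until its contacts have pressed the black contact bar at the far end fully in. Push gently (never above about 20 N), do not lean on the dock itself, leave the pack lying there with the bar in, and do not disturb the cup, the dropper bottle or the timer beside the dock.

Things in the scene. Friction and masses are not known exactly. Their poses are not given: they have to be found in the camera images.
- dock: White charging dock fixed to the worktop, 170 mm long (x), 112 mm wide (y). Origin: on the worktop, in the middle of its front face; x points into the dock, away from the robot (level, turned by the dock's yaw), y to the left, z up. The front face (x = 0) is the low stop, 12 mm high; behind it a black rubber pad lies level at z = 12 mm up to x = 108 mm.
- dock_pad (a point): Centre of the pad's top, 55 mm behind the dock's front face, 12 mm up; dock's axes. White side guides, 24 mm high and 91 mm apart inside, run from x = 36 mm of the dock on, flared open at the front (from x = 15 mm).
- dock_end (a point): A fixed point of the dock on its centre line 104 mm behind the front face, 40 mm up. A grey end block (80 mm wide, 70 mm high) is clamped near here at a depth that is not told: the face of its contact bar, while out, is 0 to 10 mm farther in (dock x) than this point and must be felt. Dock's axes.
- contact_bar (a joint): How far the black contact bar (60 mm wide, from z = 22 to 58 mm, brass strips on its face) is pushed into the end block, in m: 0 = out, 0.006 = fully in against its hard stop. It starts at 0 to 0.001. It moves with a steady friction of 2 to 3 N, has no spring, and stays where it is left.
- pack_center (a point): Centre of the grey battery pack with black bands and blue panel: 56 mm thick (its x), 76 wide (y), 100 tall (z), 0.3 to 0.52 kg. It starts standing before the dock, x towards it within 5 degrees, front face 18 to 40 mm short of the dock, within 4 mm of the centre line, brass contacts on top. On the worktop it slides when pushed low (10 to 20 mm up) and tips when pushed high.
- pack_toe (a point): Middle of the pack's lower front edge, 28 mm ahead (pack x) and 50 mm below (pack z) of its centre: the edge that goes against the dock's front face. Axes as the pack's.
- pack_top (a point): Middle of the pack's contact end, 50 mm along the pack's z from its centre; pack's axes. Tipped forward, the pack's z points along the dock's x and it lies from z = 12 to 68 mm on the pad, foot end about 10 to 40 mm out over the front face, contacts some 15 to 55 mm short of the bar.
- cup: White specimen cup with orange cap, 62 mm across, 64 mm high, standing left of the dock (y + 130 to 160 mm); origin at the centre of its underside. Bystander.
- bottle: Brown dropper bottle, 30 mm across, 94 mm high, standing right of the dock (y - 120 to - 145 mm); origin at the centre of its underside. Bystander.
- timer: White lab timer, 54 x 62 x 69 mm, standing right of the dock farther back; origin at the centre of its underside. Bystander.
There are look-alikes about, which are no part of the job. Of the things shaped like the dock, the white one is meant.

How it is judged (in metres and radians):
On the way, in this order (a step that is already met when the one before it is completed fails the run):
1. the pack stands upright with its foot against the dock's front face (x of pack_toe in the frame of dock above -0.005 m and angle between pack_center's own z axis and vertical below 0.15 rad), for 0.2 s.
2. the pack lies tipped forward, flat on the dock's pad, at rest, its contact end towards the bar (angle between pack_center's own z axis and vertical between 1.48 and 1.66 rad and angle between the z axis of pack_center and the x axis of dock, either way round below 0.15 rad and x of pack_top in the frame of dock above 0.05 m and linear speed of pack below 0.03 m/s), for 0.2 s.
3. the contact bar is pressed in (value of joint contact_bar above 0.0045 m), for 0.2 s.
At the end, for the whole second after the job is handed in: The pack lies flat (within 5 degrees) on the dock's pad between the guides, within 10 mm of the centre line and 8 degrees of the dock's direction, contact end towards the bar and at least 105 mm in from the front face, the contact bar pressed in by more than 4.5 mm of its 6 mm, the pack at rest (value of joint contact_bar above 0.0045 m and x of pack_top in the frame of dock above 0.105 m and y of pack_center in the frame of dock between -0.01 and 0.01 m and z of pack_center in the frame of dock between 0.035 and 0.045 m and angle between pack_center's own z axis and vertical between 1.48 and 1.66 rad and angle between the z axis of pack_center and the x axis of dock, either way round below 0.15 rad and linear speed of pack below 0.02 m/s); the robot touches nothing.
It fails at once if the robot pushes the pack with more than 24 N (contact force between any of the arm, the fingers and pack above 24 N).
It fails at once if the pack is lifted (centre above 95 mm) (height (world z) of pack_center above 0.095 m).
It fails at once if the robot leans on the dock (more than 10 N) (contact force between any of the fingers, the arm and dock above 10 N).
It fails at once if the cup, the bottle or the timer is moved more than 15 mm (distance of any of cup, bottle, timer from where it was at the start of the episode above 0.015 m).
It fails at once if a bystander is knocked over (angle between any of cup, bottle, timer's own z axis and vertical above 0.4 rad).
It also fails if it takes over 72 s, if anything falls off the work surface, if the arm or the gripper's body presses on something with over 40 N, if the wrist force passes 120 N, or if a joint passes its speed limit or range.

## Working session

There is one attempt and no reset: what is moved stays moved. The work goes in short steps, each a Python script; the robot and the scene stay as the last script left them, time stands still between calls to the robot, and variables do not carry over. Pictures are saved under pics/ and viewed, at most 10 in all, crops included, and the job is handed in when it is done.

```bash
ls; mkdir -p pics; python3 - <<'E'
from cell import ctrl,planner,sensors,cams
import cv2
for n in("scene","side","wrist"):
    i=cams.camera_info(n); print(n,{k:(v if k!='view' else [list(map(lambda a:round(float(a),4),r)) for r in v]) for k,v in i.items()})
    cv2.imwrite(f"pics/{n}0.png",cams.snapshot(n))
s=sensors.read_state();print(s)
E
```

```text
pics
scene {'fx': 416.6431121442795, 'fy': 416.6431121442795, 'cx': 320.98963732196313, 'cy': 200.38397434677697, 'view': [[0.5902, -0.807, -0.0186, -213.3632], [0.4869, 0.3375, 0.8056, -421.6096], [-0.6439, -0.4845, 0.5921, -438.971], [0.0, 0.0, 0.0, 1.0]]}
side {'fx': 374.871126870718, 'fy': 374.871126870718, 'cx': 323.0531077611231, 'cy': 199.64445380150497, 'view': [[-0.9992, -0.0354, -0.0161, 588.3655], [0.0047, -0.5227, 0.8525, -20.6928], [-0.0386, 0.8518, 0.5225, -1006.9893], [0.0, 0.0, 0.0, 1.0]]}
wrist {'fx': 278.48879442319134, 'fy': 278.48879442319134, 'cx': 324.1439065960422, 'cy': 205.44013411161433, 'view': [[1.0, 0.0001, -0.002, -649.1527], [-0.0006, 0.9623, -0.2721, 35.7556], [0.0019, 0.2721, 0.9623, -380.0449], [0.0, 0.0, 0.0, 1.0]]}
{'clock': 0.15, 'joint_pos': array([-4.66184719e-02,  4.80692367e-01,  1.59672719e+00, -3.11322711e-06,
        1.06511976e+00, -4.65840514e-02]), 'joint_vel': array([ 0.00102517, -0.00361161, -0.00292368,  0.0008944 , -0.00041963,
        0.00100264]), 'tau': array([-4.27572886e-04, -9.51149726e+01, -4.30458927e+01, -2.65440685e-04,
        8.19593843e-03, -1.37463962e-04]), 'tcp_pos': array([6.49681159e+02, 2.28388329e-02, 2.30817574e+02]), 'tcp_rot': array([-2.22098433e+00, -2.22091124e+00,  1.00429116e-03]), 'wrist_force': array([0.57775586, 0.87157665, 0.12098209]), 'ft_torque': array([ 0.00164211, -0.01382636, -0.00884498]), 'grip_force': 0.0, 'width': 85.20373634643842}
```

View pics/scene0.png

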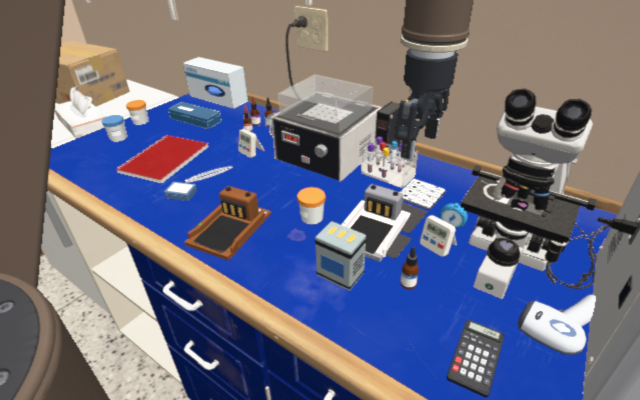

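View pics/side0.png

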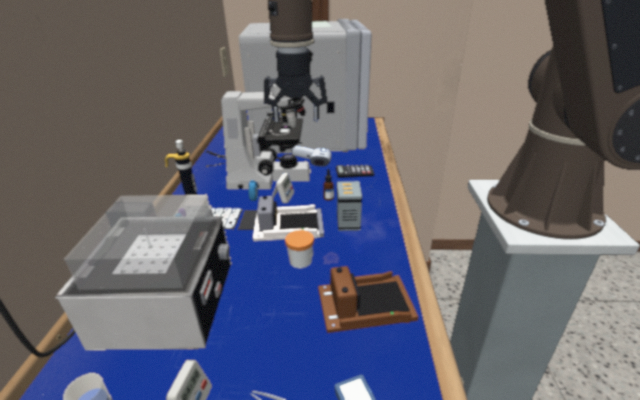

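View pics/wrist0.png

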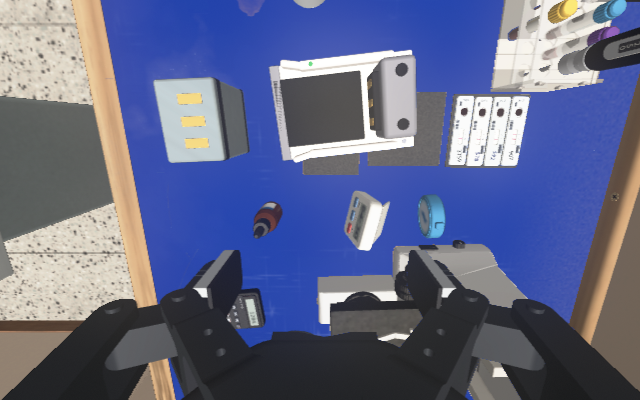

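The wrist view shows the pack top at about (154–227, 78–162), with the brass contacts up. The white dock spans about (270–415, 52–160), its pad (283–368, 72–147) and the end block (370–415, 57–137). The scene and side views show the orange look-alike, with the cup, bottle and timer beside the white dock. I'll enlarge the wrist view to pick corners.

```bash
python3 - <<'E'
import cv2
a=cv2.imread("pics/wrist0.png")[40:180,145:425]
b=cv2.resize(a,None,fx=2.85,fy=2.85,interpolation=cv2.INTER_CUBIC); cv2.imwrite("pics/w0c.png",b); print(b.shape)
a=cv2.imread("pics/scene0.png")[175:295,300:440]
cv2.imwrite("pics/s0c.png",cv2.resize(a,None,fx=5,fy=5,interpolation=cv2.INTER_CUBIC))
E
```

```text
(399, 798, 3)
```

View pics/w0c.png

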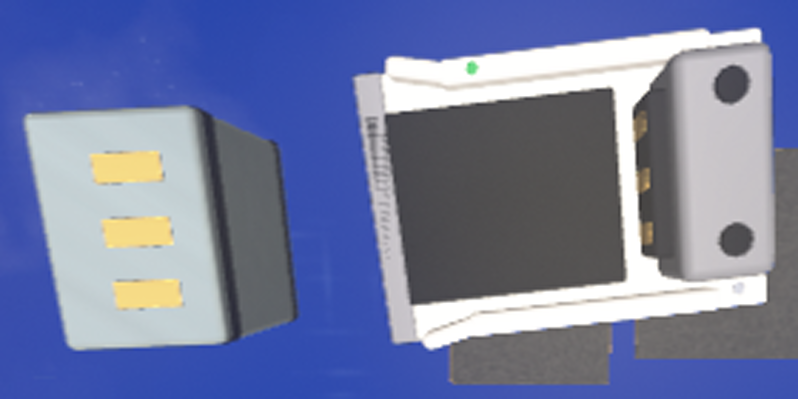

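View pics/s0c.png

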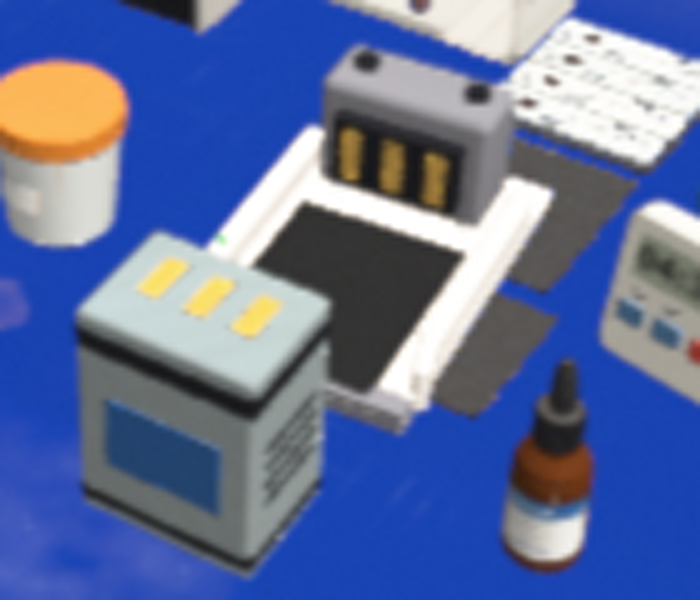

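The crop shows these corners (crop pixels):
- **Pack top:** (25,115), (195,106), (236,343), (72,349)
- **Pack front foot edge:** (278,143)–(297,318)
- **Dock front lip:** (357,75)–(392,343)
- **Pad:** (385,115), (613,88), (627,280), (412,303)

The scene crop shows the same pack corners from the robot side: top (78,315), (160,233), (330,303), (250,400), and foot (83,495), (250,575), (322,487).

```bash
cat > geo.py <<'E'
import numpy as np
from scipy.optimize import least_squares
from scipy.spatial.transform import Rotation as R
def proj(i,P):
    P=np.atleast_2d(P); c=P@np.array(i["view"])[:3,:3].T+np.array(i["view"])[:3,3]
    return np.c_[i["cx"]+i["fx"]*c[:,0]/-c[:,2], i["cy"]-i["fy"]*c[:,1]/-c[:,2]]
def ray(i,uv,z):
    V=np.array(i["view"]);o=-V[:3,:3].T@V[:3,3]
    d=V[:3,:3].T@np.array([(uv[0]-i["cx"])/i["fx"],-(uv[1]-i["cy"])/i["fy"],-1]); return o+d*(z-o[2])/d[2]
def world(p,L):
    c,s=np.cos(p[2]),np.sin(p[2]);L=np.array(L,float)
    return np.c_[p[0]+c*L[:,0]-s*L[:,1],p[1]+s*L[:,0]+c*L[:,1],L[:,2]]
def fit(obs,x0):
    f=lambda p:np.concatenate([(proj(i,world(p,L))-uv).ravel() for i,L,uv in obs])
    r=least_squares(f,x0,loss='soft_l1');return r.x,r.fun.reshape(-1,2)
E
python3 - <<'E'
from cell import cams
from geo import *
np.set_printoptions(precision=3,suppress=True)
W=cams.camera_info("wrist");S=cams.camera_info("scene")
w=lambda a:(np.array(a,float)+.5)/2.85-.5+[145,40]
s=lambda a:(np.array(a,float)+.5)/5-.5+[300,175]
for n,uv,z in [("lipL",(357,75),12),("lipR",(392,343),12),("padFL",(385,115),12),("padBL",(613,88),12),("padBR",(627,280),12),("padFR",(412,303),12),("backL",(760,28),24),("backR",(766,300),24),("blkFLtop",(680,52),70),("blkFRtop",(680,278),70),("blkBL",(770,45),70),("blkBR",(775,275),70),("barL",(636,105),58),("barR",(645,252),58),
  ("pTBL",(25,115),100),("pTFL",(195,106),100),("pTFR",(236,343),100),("pTBR",(72,349),100),("pBFL",(278,143),0),("pBFR",(297,318),0)]:
    print(n,ray(W,w(uv),z)[:2])
packL=[(-28,38,100),(28,38,100),(28,-38,100),(-28,-38,100),(28,38,0),(28,-38,0)]
ow=(W,packL,w([(25,115),(195,106),(236,343),(72,349),(278,143),(297,318)]))
os_=(S,[(-28,38,100),(28,38,100),(28,-38,100),(-28,-38,100),(-28,38,0),(-28,-38,0),(28,-38,0)],s([(78,315),(160,233),(330,303),(250,400),(83,495),(250,575),(322,487)]))
for o in([ow],[os_],[ow,os_]):
    p,r=fit(o,[550,100,.1]);print("pack",p,np.abs(r).max())
# bystanders
print("cup",ray(S,s((65,225)),0)[:2],"bottle",ray(S,s((545,555)),0)[:2], "bottletop",ray(W,(258,235),94)[:2],"timer W",ray(W,(365,220),0)[:2])
E
```

```text
lipL [585.052 138.244]
lipR [595.08   27.598]
padFL [596.029 122.917]
padBL [691.599 133.282]
padBR [700.528  55.403]
padFR [604.757  45.379]
backL [747.618 152.844]
backR [759.191  47.466]
blkFLtop [707.728 134.391]
blkFRtop [712.128  58.316]
blkBL [738.689 136.568]
blkBR [747.39   59.406]
barL [694.921 119.437]
barR [700.592  67.589]
pTBL [494.303 109.852]
pTFL [548.829 112.48 ]
pTFR [554.805  37.653]
pTBR [498.111  35.583]
pBFL [546.794 113.384]
pBFR [549.578  37.752]
pack [523.475  73.757   0.059] 3.0978804071830552
pack [521.329  71.15    0.028] 2.399702995666644
pack [523.376  73.518   0.055] 3.430006930354125
cup [625.839 216.968] bottle [571.85  -50.137] bottletop [578.078 -43.362] timer W [707.153 -58.169]
```

```bash
cat > rob.py <<'E'
from cell import ctrl,planner,sensors,cams
from geo import *
np.set_printoptions(precision=2,suppress=True)
D=np.array([590.1,82.9]);YAW=.104   # dock frame
ex=np.array([np.cos(YAW),np.sin(YAW)]);ey=np.array([-ex[1],ex[0]])
def d2w(x,y,z): return np.r_[D+x*ex+y*ey,z]
def w2d(p): p=np.asarray(p);return np.array([(p[:2]-D)@ex,(p[:2]-D)@ey,p[2]])
def ori(th,f=1,yaw=YAW):
    z=np.array([np.sin(th)*np.cos(yaw),np.sin(th)*np.sin(yaw),-np.cos(th)]);y=f*np.array([-np.sin(yaw),np.cos(yaw),0])
    return R.from_matrix(np.c_[np.cross(y,z),y,z]).as_rotvec()
def force(): return np.mean([(ctrl.sleep(.01),sensors.read_state()["wrist_force"])[1] for _ in range(4)],axis=0)
E
python3 - <<'E'
from rob import *
print("pack in dock",w2d([523.4,73.6,0]))
for f in(1,-1):
  for th in(30,35,40,45,50):
    print(f,th,[ (lambda q: None if q is None else np.round(q,2).tolist())(planner.ik(d2w(*p),ori(np.radians(th),f))) for p in((-130,-2,150),(-122,-2,9),(10,-2,90))])
E
```

```text
pack in dock [-67.31  -2.33   0.  ]
1 30 [[0.06, 0.24, 2.52, 3.0, 0.14, 1.67], [0.07, 0.73, 2.59, 3.11, 0.7, 1.56], [0.08, 0.51, 2.27, 3.06, 0.16, 1.63]]
1 35 [[0.06, 0.28, 2.59, 3.07, 0.34, 1.61], [0.06, 0.83, 2.66, 3.11, 0.95, 1.55], [0.08, 0.53, 2.34, 3.09, 0.34, 1.59]]
1 40 [[0.05, 0.34, 2.67, 3.08, 0.57, 1.58], None, [0.07, 0.57, 2.4, 3.1, 0.53, 1.58]]
1 45 [None, None, [0.07, 0.63, 2.46, 3.11, 0.74, 1.57]]
1 50 [None, None, [0.07, 0.71, 2.51, 3.11, 0.96, 1.57]]
-1 30 [[0.06, 0.24, 2.52, 3.0, 0.14, -1.47], [0.07, 0.73, 2.59, 3.11, 0.7, -1.58], [0.08, 0.51, 2.27, 3.06, 0.16, -1.51]]
-1 35 [[0.06, 0.28, 2.59, 3.07, 0.34, -1.54], [0.06, 0.83, 2.66, 3.11, 0.95, -1.59], [0.08, 0.53, 2.34, 3.09, 0.34, -1.55]]
-1 40 [[0.05, 0.34, 2.67, 3.08, 0.57, -1.56], None, [0.07, 0.57, 2.4, 3.1, 0.53, -1.56]]
-1 45 [None, None, [0.07, 0.63, 2.46, 3.11, 0.74, -1.57]]
-1 50 [None, None, [0.07, 0.71, 2.51, 3.11, 0.96, -1.57]]
```

```bash
python3 - <<'E'
from rob import *
th=np.radians(33)
ctrl.servo_line([600,0,380],feed=200)
o=ori(th,-1)
for p in((-140,-2,350),(-140,-2,300),(-130,-2,250)):
    q=planner.ik(d2w(*p),o); print(p,q)
q=planner.ik(d2w(-135,-2,250),o)
ctrl.gripper_to(42)
if q is not None: ctrl.move_joints(q)
s=sensors.read_state();print(s["clock"],s["tcp_pos"],w2d(s["tcp_pos"]),s["width"],force())
cv=__import__("cv2");cv.imwrite("pics/w1.png",cams.snapshot("wrist"))
for p in((-130,-2.3,60),(-130,-2.3,7),(-100,-2.3,7),(-66,-2.3,7),(-66,-2.3,85),(0,-2.3,85),(-60,0,35),(10,0,35)):
    print(p,planner.ik(d2w(*p),o) is not None)
E
```

```text
(-140, -2, 350) [ 0.06 -0.21  2.27  0.05  0.5   1.49]
(-140, -2, 300) [ 0.06 -0.13  2.36  0.07  0.34  1.47]
(-130, -2, 250) [ 0.06 -0.02  2.43  0.15  0.16  1.39]
2.925 [457.12  66.94 250.68] [-133.92   -2.07  250.68] 42.23833788012813 [ 0.19 -0.04 -0.4 ]
(-130, -2.3, 60) True
(-130, -2.3, 7) True
(-100, -2.3, 7) True
(-66, -2.3, 7) True
(-66, -2.3, 85) True
(0, -2.3, 85) True
(-60, 0, 35) True
(10, 0, 35) True
```

```bash
cat >> rob.py <<'E'
TH=np.radians(33)
def push(x0,x1,y,z,step,lim,feed=20,tare=None,every=1):
    """step along dock x, stop when the force along dock x passes lim; prints a trace"""
    t=force() if tare is None else tare; out=[]
    for x in np.arange(x0+step,x1+1e-6,step):
        ctrl.servo_line(d2w(x,y,z),feed=feed); f=force()-t; fx=-f[:2]@ex
        out.append((round(float(x),1),round(float(fx),1),round(float(-f[:2]@ey),1),round(float(f[2]),1)))
        if fx>lim: break
    print(*out[::every],"last",out[-1],"t",sensors.read_state()["clock"]); return out[-1]
E
python3 - <<'E'
from rob import *
o=ori(TH,-1)
ctrl.move_ptp(d2w(-140,-2.3,150),o)
print(sensors.read_state()["clock"],sensors.read_state()["joint_pos"])
ctrl.servo_line(d2w(-135,-2.3,60),feed=100);ctrl.servo_line(d2w(-130,-2.3,8),feed=60)
t=force();print(t);np.save("tare.npy",t)
push(-130,-88,-2.3,8,2,5,tare=t)
import cv2
for n in("side","wrist","scene"): cv2.imwrite(f"pics/{n}2.png",cams.snapshot(n))
a=cv2.imread("pics/side2.png")[140:260,230:400];b=cv2.imread("pics/wrist2.png")
cv2.imwrite("pics/c2.png",np.vstack([cv2.resize(a,(400,282)),cv2.resize(b,(400,250))]))
E
```

```text
5.575 [ 0.06  0.25  2.58  3.05  0.27 -1.52]
[ 0.15 -0.24  0.96]
(-128.0, 0.0, -0.2, -0.9) (-126.0, 0.6, -0.3, -1.1) (-124.0, 0.2, -0.4, -1.4) (-122.0, 0.3, -0.2, -1.0) (-120.0, -0.2, -0.2, -0.8) (-118.0, 0.1, -0.3, -0.9) (-116.0, 0.5, -0.2, -1.4) (-114.0, 0.4, 0.4, -0.9) (-112.0, 0.6, -0.8, -1.0) (-110.0, -0.0, -0.8, -1.4) (-108.0, -0.5, 0.0, -0.8) (-106.0, 0.3, -0.4, -1.4) (-104.0, 0.8, 0.1, -1.3) (-102.0, 0.6, 0.2, -0.8) (-100.0, 0.7, 0.2, -1.3) (-98.0, 0.3, 0.3, -1.7) (-96.0, 1.1, -0.8, -1.6) (-94.0, 0.7, -0.3, -1.6) (-92.0, 0.6, -0.8, -1.4) (-90.0, 0.8, -0.4, -1.4) (-88.0, 1.0, -0.2, -1.6) last (-88.0, 1.0, -0.2, -1.6) t 13.625
```

View pics/c2.png

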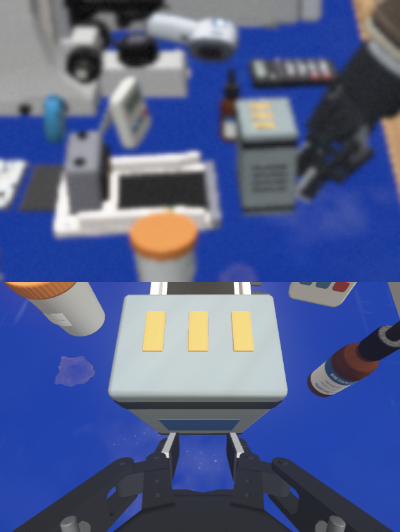

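The side crop shows the fingertips low against the back of the pack. In the wrist view the pack sits square to the fingers and in line with the dock. I'll keep sliding until its foot meets the dock.

```bash
python3 - <<'E'
from rob import *
t=np.load("tare.npy")
push(-88,-72,-2.3,8,8,6,tare=t,feed=25)
push(-72,-54,-2.3,8,1,4,tare=t,feed=15)
ctrl.sleep(.1);print(force()-t,w2d(sensors.read_state()["tcp_pos"]))
import cv2
W=cams.snapshot("wrist");S=cams.snapshot("side")
cv2.imwrite("pics/wrist3.png",W);cv2.imwrite("pics/side3.png",S)
cv2.imwrite("pics/c3.png",np.vstack([cv2.resize(S[140:250,230:400],(510,330)),cv2.resize(W[:200,100:540],(510,232))]))
E
```

```text
(-80.0, 0.1, -0.3, -0.9) (-72.0, 0.1, -0.6, -0.6) last (-72.0, 0.1, -0.6, -0.6) t 14.775
(-71.0, 0.6, -0.4, -0.8) (-70.0, 2.9, -0.3, -0.3) (-69.0, 2.4, -0.3, -0.5) (-68.0, 1.8, -0.1, -1.1) (-67.0, 1.3, -0.2, -1.5) (-66.0, 1.3, -0.4, -1.0) (-65.0, 1.3, -0.4, -1.2) (-64.0, 1.3, 0.0, -1.1) (-63.0, 4.9, 0.5, 1.3) last (-63.0, 4.9, 0.5, 1.3) t 17.325
[-5.25 -0.7   1.12] [-63.33  -2.33   7.91]
```

View pics/c3.png

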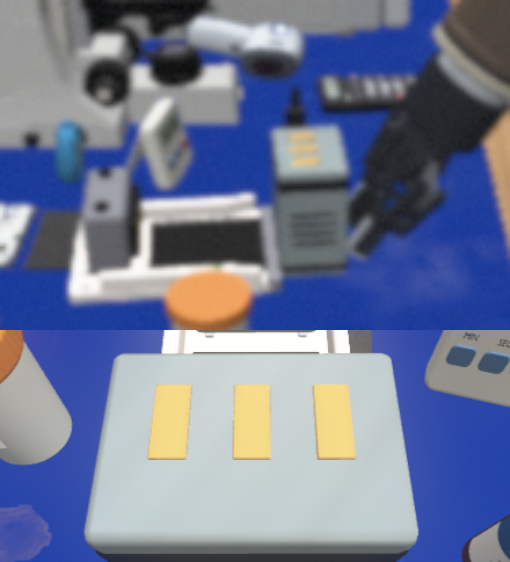

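The pack stands upright with its foot against the dock's front lip. The force step came at tool x = -63, as predicted, and the pack is centred between the guides. Next I raise the tool and tip the pack.

```bash
python3 - <<'E'
from rob import *
ctrl.sleep(.1)
ctrl.servo_line(d2w(-85,-2.3,8),feed=80);ctrl.servo_line(d2w(-85,-2.3,76),feed=100)
t=force();ctrl.servo_line(d2w(-70,-2.3,76),feed=50)
push(-70,-12,-2.3,76,2,10,tare=t,feed=20)
import cv2
ctrl.sleep(.3)
W=cams.snapshot("wrist");S=cams.snapshot("side")
cv2.imwrite("pics/wrist4.png",W);cv2.imwrite("pics/side4.png",S)
cv2.imwrite("pics/c4.png",np.vstack([cv2.resize(S[140:250,230:400],(510,330)),cv2.resize(W[:200,100:540],(510,232))]))
print(sensors.read_state()["clock"])
E
```

```text
(-68.0, 0.3, -0.1, 0.1) (-66.0, 0.2, 0.7, 0.5) (-64.0, -0.1, 0.3, 0.3) (-62.0, 2.2, 0.2, 1.2) (-60.0, 2.5, -0.1, 2.0) (-58.0, 2.6, -0.4, 1.5) (-56.0, 2.6, -0.3, 2.1) (-54.0, 1.6, -0.1, 1.9) (-52.0, 2.1, 0.0, 1.9) (-50.0, 2.2, 0.4, 2.3) (-48.0, 2.0, 0.7, 2.5) (-46.0, 1.9, -0.4, 2.3) (-44.0, 1.6, -0.2, 2.4) (-42.0, 1.9, 0.0, 2.8) (-40.0, 2.0, -0.5, 2.9) (-38.0, 1.3, -0.1, 2.5) (-36.0, 1.0, -0.2, 1.8) (-34.0, 1.0, 0.4, 1.1) (-32.0, 0.3, 0.0, 0.3) (-30.0, 0.2, 0.5, 0.8) (-28.0, 1.2, 0.1, 4.6) (-26.0, 0.3, 0.4, 0.9) (-24.0, -0.2, 0.4, 0.0) (-22.0, -0.0, 0.5, 0.2) (-20.0, 0.0, 0.5, 0.1) (-18.0, 0.3, 0.8, 0.4) (-16.0, 0.0, 0.2, 0.4) (-14.0, 0.2, 0.5, 0.3) (-12.0, 0.3, 0.2, 0.7) last (-12.0, 0.3, 0.2, 0.7) t 27.6167
28.0167
```

View pics/c4.png

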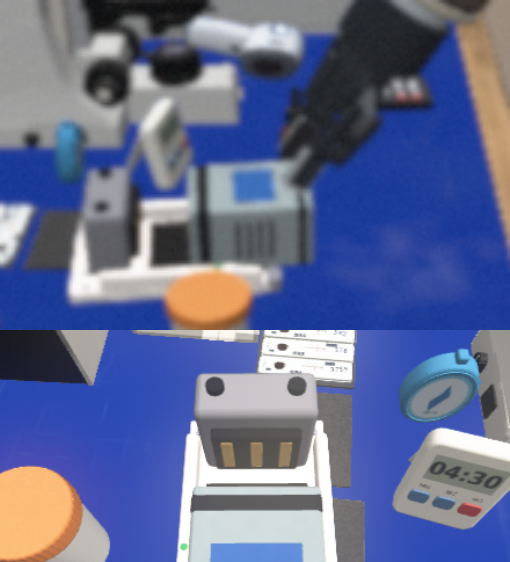

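The pack lies flat on the pad between the guides, contact end towards the bar, at about (250, 500) in the wrist part. Next I go round behind its foot end, lower, and push it home.

```bash
python3 - <<'E'
from rob import *
y=-2.3
ctrl.servo_line(d2w(-14,y,105),feed=80);ctrl.servo_line(d2w(-85,y,105),feed=120);ctrl.servo_line(d2w(-85,y,28),feed=100)
t=force()
ctrl.servo_line(d2w(-60,y,28),feed=60);print(force()-t)
r=push(-60,-24,y,28,3,9,tare=t,feed=30)
if r[1]<9: push(r[0],18,y,28,1,12.5,tare=t,feed=15)
s=sensors.read_state();print(force()-t,w2d(s["tcp_pos"]),s["clock"])
E
```

```text
[-0.59  0.   -0.21]
(-57.0, 0.6, 0.2, -0.7) (-54.0, -0.1, -0.3, -0.3) (-51.0, 0.7, 0.4, -0.2) (-48.0, 0.4, 0.1, 0.3) (-45.0, 0.3, 0.2, -0.3) (-42.0, -0.1, 0.6, -0.3) (-39.0, 0.2, 0.2, -0.0) (-36.0, 0.0, 0.2, -0.0) (-33.0, -0.0, 0.3, -0.1) (-30.0, 0.1, 0.2, -0.2) (-27.0, -0.1, 0.1, -0.2) (-24.0, 0.2, 0.4, -0.0) last (-24.0, 0.2, 0.4, -0.0) t 34.225
(-23.0, 1.8, 0.1, 1.0) (-22.0, 2.6, -0.1, 0.5) (-21.0, 1.4, 0.1, -0.1) (-20.0, 1.4, 0.3, -0.7) (-19.0, 1.2, 0.3, -0.4) (-18.0, 0.9, -0.4, -0.3) (-17.0, 1.3, 0.1, -0.4) (-16.0, 1.2, -0.3, -0.4) (-15.0, 1.7, 0.3, -0.6) (-14.0, 1.5, 0.5, -1.2) (-13.0, 1.0, 0.2, -0.2) (-12.0, 1.3, 0.1, -0.6) (-11.0, 1.7, 0.3, -0.7) (-10.0, 1.3, -0.4, -0.8) (-9.0, 1.2, 0.1, -0.8) (-8.0, 1.3, 0.7, -0.4) (-7.0, 1.6, 0.1, -0.6) (-6.0, 1.6, 0.0, -0.6) (-5.0, 1.3, 0.0, -0.3) (-4.0, 1.8, 0.2, -0.5) (-3.0, 1.1, -0.1, -0.6) (-2.0, 1.4, 0.1, -1.0) (-1.0, 1.5, -0.2, -0.6) (0.0, 1.0, 0.1, -0.6) (1.0, 1.4, -0.0, -0.5) (2.0, 0.8, 0.2, -0.6) (3.0, 1.7, 0.4, 0.0) (4.0, 1.2, 0.2, -0.5) (5.0, 2.5, 0.4, 0.8) (6.0, 6.3, 1.2, 3.7) (7.0, 6.7, 0.7, 4.2) (8.0, 7.2, 0.9, 4.1) (9.0, 7.2, 0.5, 3.8) (10.0, 7.3, 0.7, 4.6) (11.0, 7.0, 1.2, 4.0) (12.0, 9.5, 0.5, 5.8) (13.0, 14.0, 0.5, 8.3) last (13.0, 14.0, 0.5, 8.3) t 44.7083
[-13.74  -2.6    7.68] [11.06 -2.29 27.39] 44.7083
```

```bash
python3 - <<'E'
from rob import *
import cv2
ctrl.servo_line(d2w(-40,-2.3,28),feed=40);ctrl.servo_line(d2w(-60,-2.3,120),feed=100);ctrl.sleep(.3)
W=cams.snapshot("wrist");S=cams.snapshot("side")
cv2.imwrite("pics/c5.png",np.vstack([cv2.resize(S[140:250,230:400],(510,330)),cv2.resize(W[:210,100:540],(510,243))]))
print(sensors.read_state()["clock"],force())
E
```

```text
47.7083 [0.39 0.23 0.04]
```

View pics/c5.png

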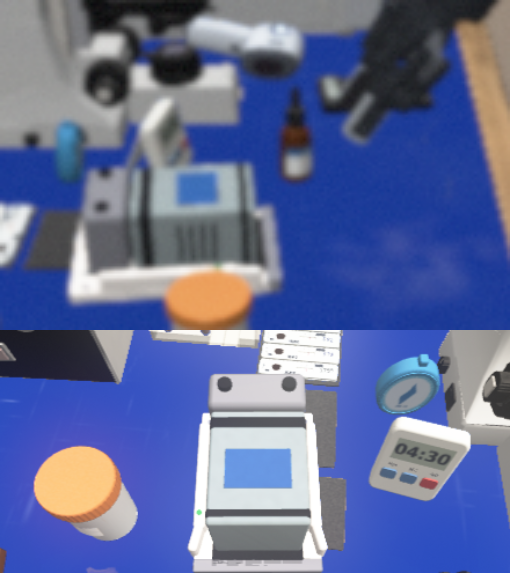

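The pack lies flat and square against the end block, centred between the guides. The bystanders are untouched and the gripper is clear.

```bash
python3 -c "
from cell import ctrl
print(ctrl.hand_in())"
```

```text
the job is handed in; nothing more can be done
None
```

I handed the job in at about 48 s: the pack lies flat and centred on the dock's pad, and the force trace shows the contact bar pushed through its full 6 mm to the hard stop; peak push was about 16 N, and the cup, bottle and timer look undisturbed in the last pictures (the hand-in returned no verdict).

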